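# Dress the edge of a glass pane with a hand file

## Task

Take the hand file by its handle and dress the top edge of the glass pane in the clamp: with the blade flat and lengthwise, give it at least three full forward strokes, pushing away from the robot with light, steady pressure, and lift the file clear of the glass for each return, because dragging it back or pressing hard chips the glass. Then lay the file flat in its tray again, setting it down before letting go. Leave the other things on the table alone.

Things in the scene. Friction and masses are not known exactly. Their poses are not given: they have to be found in the camera images.
- file: hand file: flat steel blade 180 long (x) x 32 wide (y) x 8 mm thick, abrasive underneath, same both ways round. Above it on two posts a straight wooden handle bar 96 long (x) x 24 wide (y), from 33 to 57 mm above the blade's underside; grip it across y. 0.2 to 0.4 kg. Origin: centre of the blade's underside, z up. Starts flat in the tray.
- tray: shallow aluminium tray, 250 (x) x 90 (y) x 17 mm outside, walls and floor 5 mm thick (inside 240 x 80 mm), fixed. Origin: centre of its underside.
- clamp: glass clamp, fixed to the table, holding the pane upright in steel jaws (jaw tops 84 mm above the table). Origin: centre of the underside of its 150 (x) x 120 (y) mm bed. Its x axis is the forward stroke direction, away from the robot. A full stroke uses most of the blade: from the file's middle about 45 mm short of the pane to about 45 mm past it.
- pane_mid (a point): point on the clamp's bed axes at the pane's middle, 116 mm above the table; axes as the clamp's. The glass pane is 8 mm thick along x and 80 mm wide along y. Its level top edge stands anywhere from 97 to 135 mm above the table: not measured, find it by touch. The file bites under 3 to 8 N of downward pressure; under 2 N it only skates, above 10 N the glass may chip.
- jaw_top (a point): point 84 mm above the clamp's origin, at the middle of the jaws' top. Jaws and pane rest together on a rubber cushion that gives about 0.17 mm per newton of downward pressure (10 mm at most), and on the spring slide glide.
- glide (a joint): slide of the clamp's jaws and pane along the clamp's x, centred by springs of 400 N/m, stops at plus and minus 8 mm. 0 unloaded; positive (m) while the glass is pushed forward, negative if it is dragged back towards the robot; more than about 2 mm backward chips the glass.
- jar_large: bystander: closed glass jar, 72 mm across, 95 mm tall. Origin: centre of its underside.
- jar_small: bystander: closed glass jar, 54 mm across, 75 mm tall. Origin: centre of its underside.
- glue_bottle: bystander: slim standing bottle, 32 mm across, 100 mm tall. Origin: centre of its underside.
- jar_lid: bystander: loose lid lying flat, 54 mm across, 12 mm thick. Origin: centre of its underside.
- stone: bystander: rubbing stone, a plain bar 80 x 28 x 24 mm without any handle. Origin: centre of its underside.
- spray_bottle: bystander: standing spray bottle, 76 mm across, 217 mm tall. Origin: centre of its underside.
- nippers: bystander: glass nippers lying flat, about 155 mm long, 14 mm thick; origin at the pivot.

How it is judged:
By the outcome, as a careful person would: the job done as asked, in the order asked, and still so for the second after the job is handed in, with the robot touching nothing.
It also fails if it takes over 72 s, if anything falls off the work surface, if the arm or the gripper's body presses on something with over 40 N, if the wrist force passes 120 N, or if a joint passes its speed limit or range.

## Robot

A 7-joint arm with a two-finger parallel gripper is mounted at the origin on the work surface. World frame = base frame: x ahead of the robot, y to its left, z up, the work surface at z = 0. Lengths are in m, angles in rad, forces in N, time in s.
With the tool pointing down it reaches from about 0.4 to 0.85 m from the base axis. Payload 4.5 kg.
Tool frame: the origin (TCP) lies where the fingers leave the gripper's body, on its centre line; the fingertips stand 64 mm ahead of it and the grasp point (between the pads) lies 45 mm ahead of it; z points along the fingers, y is the line along which they close (so a half turn about z gives the same grasp; the last joint's range is limited). The gripper opens to 88 mm and grips with 3 to 60 N. Pads are 18 mm wide; open, the fingers measure 123 mm over their backs; the gripper's body (75 mm by 187 mm) begins 45 mm behind the grasp point.
Start: joints at [1.137, 0.689, -0.195, 1.565, 0.157, 0.902, -0.215], TCP at [0.282, -0.558, 0.303] pointing down, gripper open.
Joint ranges: [-3.01, 3.01], [-0.46, 2.08], [-1.47, 1.51], [0.13, 2.56], [-1, 4.14], [0.04, 2.09], [-2.66, 2.66]. Speed limits (rad/s): [2.57, 2.57, 3.14, 3.14, 3.14, 3.14, 3.14].

## Interface

Orientations are given as a unit quaternion [x, y, z, w].
In Python, from plant import r gives the robot as it stands.
- The arm moves only by the tool play_rows, never from a script. Its arguments are lists of equal length, an entry for each row: "translation": the shift along the tool's x, y, z in m, a list of three; "delta_rot": the turn, a rotation vector about the tool's x, y, z in degrees, a list of three; "grip": the opening, from -1 (shut) to 1 (fully open). In form: {"translation": [[x, y, z], ...], "delta_rot": [[rx, ry, rz], ...], "grip": [grip, ...]}. A call has 1 to 20 rows; each row shifts and turns the commanded pose from where the row before left it, along the tool's axes as they then stand; what a row does not reach is not made up. A row lasts 1/8 s, in which the tool goes at most 62.5 mm and 10.7 degrees, less where a joint would pass 70% of its speed; a pose out of reach is approached as far as the arm can. A call with a gripper value outside its range is refused whole. The fingers move at their own pace and stop on an object; "squeeze" is the grip in N (left out, the last holds). Time passes only in rows, so rows that do not move let the fingers close. It gives the time, the measured TCP pose, the force, the opening and the grip force at its end, in the units of the state.
- r.get_state(): the state, without advancing time (a new reading comes with each control period).
- r.snapshot(name): name is "scene" or "top" or "wrist"; returns the picture (480x640x3 uint8, blue, green, red); there is no depth.
- r.get_calibration(name): a dict with "intrinsics" (3x3 intrinsics, pixels), "eye" and "rotation" of the camera in the world. Camera axes: x right, y up, looking along -z (the intrinsics and any distortion apply to the point x, -y, -z); pixel columns grow to the right and rows downward; lengths in m; the calibration is good to about 2 mm. The wrist camera is an equidistant fisheye: a pixel r from the principal point sees the ray r / f radians off the axis. A picture is of the moment at which its call begins: read the wrist's pose just before it. get_calibration takes no time and is no camera call; for the wrist camera it gives the pose at the moment of the call.
- r.finish_job(): hands the job in; it is judged then, once.
Trained networks look in the newest picture that a camera, given by its name, has taken for a name from the list of things; names that differ only in an ending like _2 or _b are one class to them, and where a whole thing is asked for, a point or a joint stands for the part that bears it (a point fixed in the world has none). Each returns a list of dicts, best first, with "confidence" (0 to 1); they miss things now and then, are a little off and sometimes report something else, mostly with a low value. They report only what shows in the picture. A call takes as long as a camera call.
- r.look_for(camera, target): "point" ([x, y, z] in m, in world coordinates, good to about 4 mm: the middle of the surface that is visible of it).
- r.silhouettes(camera, target): "pixels" (480x640 bool, what is visible of it).
The state is a dict: "clock": time; "q": joint angles; "qd": joint speeds; "joint_torque": joint torques, N m; "tool_pos": TCP position; "eef_rot": TCP orientation; "contact_force": force on the tool from outside, world axes, zero at the start; "moment": the same for the moment, N m; "opening": opening from 0.0 (shut) to 1.0 (fully open); "finger_force": force on a finger pad.
Only numpy, scipy, OpenCV 4.12 (cv2) and the standard library are available. Lean on these libraries where they do the work, as an engineer would, in place of code of your own. Each camera call takes 0.05 s, during which the arm holds its last target. There are 200 camera calls.

## Working session

There is one attempt and no reset: what is moved stays moved. The work goes in short steps, Python scripts to look and compute and a tool call to move; the robot and the scene stay as the last step left them, time stands still between calls to the robot, and variables do not carry over. Pictures are saved under pics/ and viewed, at most 10 in all, crops included, and the job is handed in when it is done.

Besides the shell and the picture viewer there is one more tool, called after ">>>" as name(argument=value, ...) on one line, values as JSON. play_rows: Moves the arm, as the interface text tells. Its arguments: {"type":"object","properties":{"translation":{"type":"array","items":{"type":"array","items":{"type":"number"}}},"delta_rot":{"type":"array","items":{"type":"array","items":{"type":"number"}}},"grip":{"type":"array","items":{"type":"number"}},"squeeze":{"type":"number"}},"required":["translation","delta_rot","grip"]}

```bash
ls; mkdir -p pics; python3 - <<'E'
from plant import r
import cv2
s=r.get_state();print({k:(v if not hasattr(v,'tolist') else v.tolist()) for k,v in s.items()})
for c in ["scene","top"]:
    cv2.imwrite(f"pics/{c}0.png",r.snapshot(c))
    for t in ["file","tray","clamp","jaw_top","pane_mid","stone","jar_large","jar_small","glue_bottle","jar_lid","spray_bottle","nippers"]:
        try:
            L=r.look_for(c,t)
            print(c,t,[([round(float(x),3) for x in d["point"]],round(d["confidence"],2)) for d in L[:2]])
        except Exception as e: print(c,t,e)
E
```

```text
pics
{'clock': 0.0, 'q': [1.1368130165184798, 0.6899733455540996, -0.19451994968074723, 1.5663349392511599, 0.15733137246639883, 0.9025071670263781, -0.21510901322963139], 'qd': [-0.0003928982310135826, 0.0007636305696216236, -0.0010173094807362413, -0.0009516298881278092, 0.0009893682720257034, -9.97205169325765e-05, 0.00018885846092699376], 'joint_torque': [-0.0005323409459379036, -52.75674104690552, -1.266719475388527, -15.343008041381836, -0.05264113540761173, 0.006608627736568451, 0.00020208454770909157], 'tool_pos': [0.2815465150244749, -0.5574185363096145, 0.30191915151921433], 'eef_rot': [0.9727600111318535, 0.23181269584578437, -0.0002865330773297741, -0.0008675749314715535], 'contact_force': [-0.21435814585631222, -0.16523807655506784, -0.6723281613477387], 'moment': [0.007313979823592806, 0.007055171589927807, -0.05841106339941652], 'finger_force': 0.0, 'opening': 1.003036741703817}
scene file [([0.554, 0.206, 0.01], 0.59), ([0.68, -0.351, 0.115], 0.33)]
scene tray [([0.53, -0.151, 0.029], 0.67)]
scene clamp [([0.532, -0.151, 0.03], 0.72)]
scene jaw_top [([0.534, -0.152, 0
[... 350 characters left out ...]
1, 0.397, 0.054], 0.43)]
scene nippers [([0.718, 0.369, 0.008], 0.78)]
top file [([0.506, 0.198, 0.013], 0.68)]
top tray [([0.515, 0.211, 0.007], 0.91)]
top clamp [([0.503, -0.162, 0.03], 0.92)]
top jaw_top [([0.499, -0.161, 0.03], 0.83)]
top pane_mid [([0.503, -0.164, 0.025], 0.75)]
top stone [([0.656, -0.011, 0.023], 0.65), ([0.657, -0.351, 0.127], 0.4)]
top jar_large [([0.472, -0.387, 0.094], 0.91), ([0.655, -0.352, 0.127], 0.45)]
top jar_small [([0.466, 0.389, 0.075], 0.88), ([0.534, 0.011, 0.01], 0.37)]
top glue_bottle []
top jar_lid [([0.534, 0.013, 0.011], 0.64)]
top spray_bottle [([0.654, -0.012, 0.022], 0.63), ([0.652, -0.352, 0.127], 0.56)]
top nippers [([0.71, 0.368, 0.016], 0.7)]
```

View pics/scene0.png

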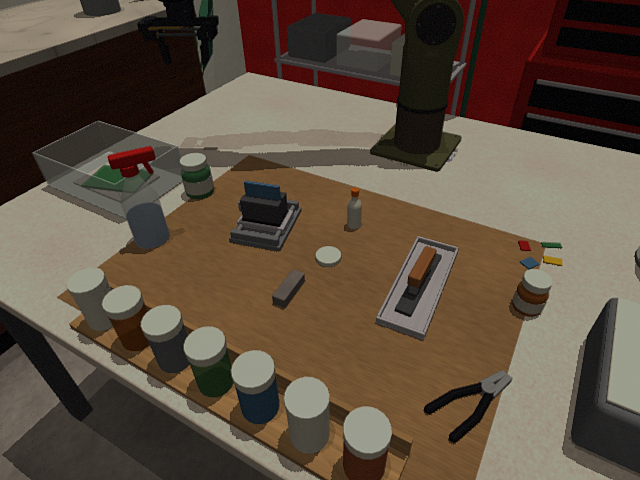

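View pics/top0.png

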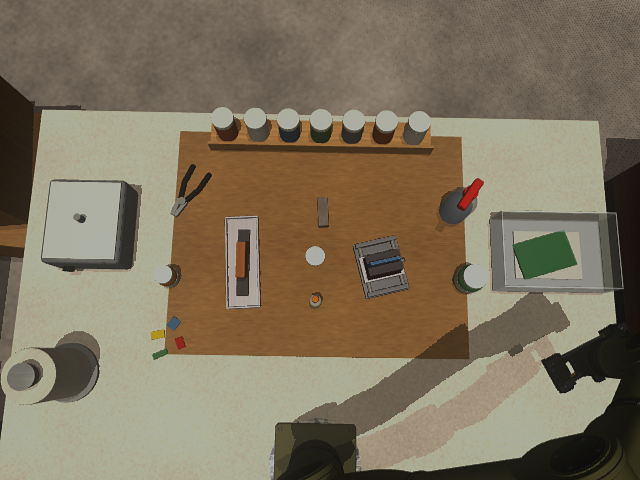

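The scene image shows the clamp at (265,215), the tray with the file at (418,285), and the glue bottle at (354,210). The top view shows the tray at (243,262), the file handle at (242,259), and the clamp at (382,266), turned slightly with the blue pane at its middle.

```bash
cat > h.py <<'E'
import numpy as np, cv2
from plant import r
from scipy.spatial.transform import Rotation as R
def ray(c,uv):
    K,E,M=[np.array(c[k],float) for k in("intrinsics","eye","rotation")]
    uv=np.atleast_2d(uv).astype(float)
    x=(uv[:,0]-K[0,2])/K[0,0]; y=(uv[:,1]-K[1,2])/K[1,1]
    if c.get("fish"):
        t=np.hypot(x,y); k=np.sin(t)/np.maximum(t,1e-9); d=np.c_[x*k,-y*k,-np.cos(t)]
    else: d=np.c_[x,-y,-np.ones_like(x)]
    return E,d@M.T
def at_z(c,uv,z):
    E,d=ray(c,uv); return (E+d*((z-E[2])/d[:,2])[:,None])[:,:2]
def cal(n):
    c=dict(r.get_calibration(n)); c["fish"]=n=="wrist"; return c
def rect(mask,c,z):
    "min-area rectangle of the mask's boundary projected to height z"
    cs,_=cv2.findContours(mask.astype(np.uint8),cv2.RETR_EXTERNAL,cv2.CHAIN_APPROX_NONE)
    k=max(cs,key=cv2.contourArea)[:,0]
    P=at_z(c,k,z).astype(np.float32)
    (cx,cy),(w,h),a=cv2.minAreaRect(P*1000)
    if w<h: w,h,a=h,w,a+90
    return np.round([cx,cy],1),np.round([w,h],1),round((a+90)%180-90,1)
E
python3 - <<'E'
from h import *
c=cal("top");print({k:np.round(v,4).tolist() for k,v in c.items()})
img=r.snapshot("top");H=cv2.cvtColor(img,cv2.COLOR_BGR2HSV)
for t,z in [("tray",.017),("file",.05),("clamp",.0),("jaw_top",.084),("stone",.024),("glue_bottle",.1)]:
    for d in r.silhouettes("top",t)[:2]: print(t,round(d["confidence"],2),int(d["pixels"].sum()),rect(d["pixels"],c,z))
for n,(x0,x1,y0,y1),z in [("handle",(225,262,225,300),.062),("pane",(350,415,235,295),.116)]:
    m=np.zeros(H.shape[:2],bool); s=H[y0:y1,x0:x1]
    m[y0:y1,x0:x1]=((s[...,0]<18)&(s[...,1]>140)&(s[...,2]>80)) if n=="handle" else ((s[...,0]>95)&(s[...,0]<125)&(s[...,1]>90))
    print(n,m.sum(),rect(m,c,z))
big=cv2.resize(img[200:320,210:430],None,fx=3.6,fy=3.6,interpolation=cv2.INTER_CUBIC);cv2.imwrite("pics/topcrop.png",big)
E
```

```text
Traceback (most recent call last):
numpy._core._exceptions._UFuncOutputCastingError: Cannot cast ufunc 'multiply' output from dtype('float64') to dtype('bool') with casting rule 'same_kind'
```

```bash
cat > m.py <<'E'
from h import *
c=cal("top");print({k:np.round(np.array(v,float),4).tolist() for k,v in c.items()})
img=r.snapshot("top");H=cv2.cvtColor(img,cv2.COLOR_BGR2HSV)
for t,z in [("tray",.017),("file",.05),("clamp",.0),("jaw_top",.084),("stone",.024),("glue_bottle",.1)]:
    for d in r.silhouettes("top",t)[:2]: print(t,round(d["confidence"],2),int(d["pixels"].sum()),rect(d["pixels"],c,z))
for n,(x0,x1,y0,y1),z in [("handle",(225,262,225,300),.062),("pane",(350,415,235,295),.116)]:
    m=np.zeros(H.shape[:2],bool); s=H[y0:y1,x0:x1]
    m[y0:y1,x0:x1]=((s[...,0]<18)&(s[...,1]>140)&(s[...,2]>80)) if n=="handle" else ((s[...,0]>95)&(s[...,0]<125)&(s[...,1]>90))
    print(n,m.sum(),rect(m,c,z))
big=cv2.resize(img[200:320,210:430],None,fx=3.6,fy=3.6,interpolation=cv2.INTER_CUBIC);cv2.imwrite("pics/topcrop.png",big)
E
python3 m.py
```

```text
{'intrinsics': [[545.4526, 0.0, 322.5186], [0.0, 545.4526, 239.6197], [0.0, 0.0, 1.0]], 'eye': [0.2878, 0.0015, 1.4619], 'rotation': [0.0669, -0.0736, -0.6976, 0.7096], 'fish': 0.0}Traceback (most recent call last):
  File "m.py", line 5, in <module>
    for d in r.silhouettes("top",t)[:2]: print(t,round(d["confidence"],2),int(d["pixels"].sum()),rect(d["pixels"],c,z))
                                                                                                 ~~~~^^^^^^^^^^^^^^^^^
  File "h.py", line 20, in rect
    P=at_z(c,k,z).astype(np.float32)
      ~~~~^^^^^^^
  File "h.py", line 13, in at_z
    E,d=ray(c,uv); return (E+d*((z-E[2])/d[:,2])[:,None])[:,:2]
        ~~~^^^^^^
  File "h.py", line 11, in ray
    return E,d@M.T
             ~^~~~
ValueError: matmul: Input operand 1 has a mismatch in its core dimension 0, with gufunc signature (n?,k),(k,m?)->(n?,m?) (size 4 is different from 3)
```

Camera rotation is a quaternion.

```bash
sed -i 's/    uv=np.atleast_2d/    if M.size==4: M=R.from_quat(M).as_matrix()\n    uv=np.atleast_2d/' h.py; python3 m.py
```

```text
{'intrinsics': [[545.4526, 0.0, 322.5186], [0.0, 545.4526, 239.6197], [0.0, 0.0, 1.0]], 'eye': [0.2878, 0.0015, 1.4619], 'rotation': [0.0669, -0.0736, -0.6976, 0.7096], 'fish': 0.0}
tray 0.75 2517 (array([517.6, 204.6]), array([254.7,  95.1]), 3.4)
file 0.6 873 (array([510.3, 199.6]), array([174.6,  39.3]), 1.0)
clamp 0.67 2515 (array([ 514. , -171.9]), array([156.2, 132.1]), 13.3)
jaw_top 0.76 2522 (array([ 501. , -164.1]), array([144.4, 126.7]), 13.7)
jaw_top 0.17 772 (array([ 473.7, -386.7]), array([89.2, 68.4]), -63.1)
stone 0.66 312 (array([656.1,  -8.8]), array([82.2, 28.2]), 3.4)
stone 0.46 2588 (array([ 510.5, -168.8]), array([153.6, 131.7]), 14.2)
handle 484 (array([515.5, 203.3]), array([94.7, 22.4]), 0.9)
pane 85 (array([ 510. , -167.6]), array([75.8,  6.8]), -75.9)
```

View pics/topcrop.png

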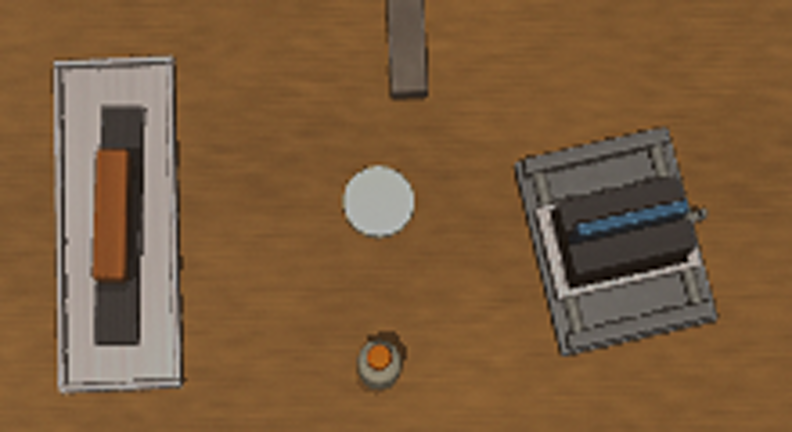

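The crop shows the handle at (111,214), the pane at (632,218), and the clamp bed turned by about 14°, so the stroke runs up and slightly left. I'll fly to the near side of the clamp for a wrist look and set the yaw to 14° on the way.

>>> play_rows(translation=[[0.0298,-0.0283,0],[0.0298,-0.0283,0],[0.0298,-0.0283,0],[0.0298,-0.0283,0],[0.0298,-0.0283,0],[0.0298,-0.0283,0],[0.0298,-0.0283,0],[0.0298,-0.0283,0],[0.0298,-0.0283,0],[0.0298,-0.0283,0],[0,0,0],[0,0,0],[0,0,0]], delta_rot=[[0,0,0],[0,0,0],[0,0,0],[0,0,0],[0,0,0],[0,0,0],[0,0,0],[0,0,0],[0,0,0],[0,0,0],[0,0,6.4],[0,0,6.4],[0,0,0]], grip=[1,1,1,1,1,1,1,1,1,1,1,1,1], squeeze=50)

```text
clock: 3.38
tool_pos: [0.4204, -0.1707, 0.3029]
eef_rot: [0.992, 0.123, 0.0, 0.0]
contact_force: [-0.1, 0.2, -0.3]
opening: 0.998
finger_force: 0.0
```

```bash
cat >> h.py <<'E'
def pose(p=True):
    s=r.get_state(); M=R.from_quat(s["eef_rot"]).as_matrix(); t=np.array(s["tool_pos"])
    if p: print("t",round(s["clock"],2),"tcp",np.round(t,4),"yaw",round(np.degrees(np.arctan2(M[1,0],M[0,0])),2),"tilt",np.round(M[:,2],4),"F",np.round(s["contact_force"],2),"M",np.round(s["moment"],2),"open",round(s["opening"],3),"grip",round(s["finger_force"],1))
    return t,M
def plan(xyz,yaw):
    t,M=pose(); y=np.radians(yaw)
    T=np.array([[np.cos(y),np.sin(y),0],[np.sin(y),-np.cos(y),0],[0,0,-1]])
    print("-> shift",np.round(M.T@(np.array(xyz)-t),4),"rot(deg, tool)",np.round(np.degrees(R.from_matrix(M.T@T).as_rotvec()),2))
E
python3 - <<'E'
from h import *
pose(); c=cal("wrist"); print({k:np.round(np.array(v,float),4).tolist() for k,v in c.items()})
cv2.imwrite("pics/w1.png",r.snapshot("wrist"))
plan([.515,.203,.2],1.2)
E
```

```text
t 3.38 tcp [ 0.4204 -0.1707  0.3029] yaw 14.09 tilt [ 4.e-04 -5.e-04 -1.e+00] F [-0.09  0.18 -0.34] M [ 0.04 -0.02 -0.05] open 0.998 grip 0.0
{'intrinsics': [[371.6483, 0.0, 320.161], [0.0, 371.6483, 237.7509], [0.0, 0.0, 1.0]], 'eye': [0.4905, -0.1528, 0.3862], 'rotation': [-0.1094, 0.0853, -0.6091, 0.7809], 'fish': 1.0}
t 3.42 tcp [ 0.4203 -0.1709  0.3028] yaw 14.13 tilt [ 3.e-04 -3.e-04 -1.e+00] F [0.27 0.02 0.58] M [0.04 0.   0.03] open 0.999 grip 0.0
-> shift [ 0.183  -0.3395  0.1027] rot(deg, tool) [ 0.02 -0.02 12.93]
```

View pics/w1.png

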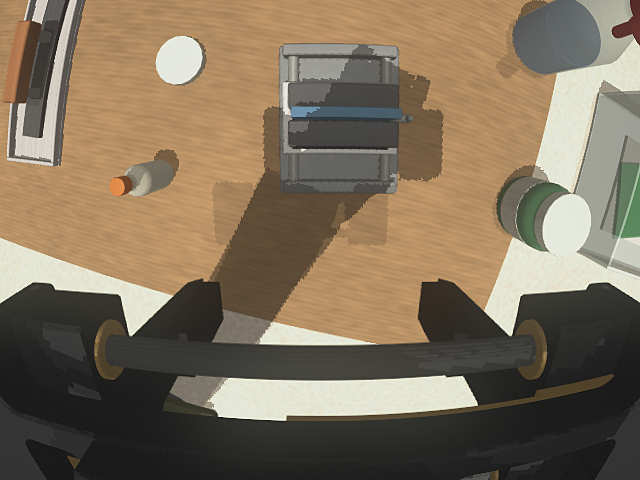

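The wrist view shows the bed squared to the image (edges near columns 283 and 397), with the pane's blue band at rows 107–120 from x=290 to 400. Next I'll estimate the pane top's height from the pane's edges in the scene and wrist images.

```bash
python3 - <<'E'
from h import *
a=cv2.imread("pics/scene0.png")[170:235,225:305]; b=cv2.imread("pics/w1.png")[75:155,270:430]
A=cv2.resize(a,None,fx=7,fy=7,interpolation=cv2.INTER_NEAREST)[:455,:400]; A=cv2.resize(a,(400,325),interpolation=cv2.INTER_NEAREST)
B=cv2.resize(b,(400,200),interpolation=cv2.INTER_NEAREST)
cv2.imwrite("pics/c2.png",np.vstack([cv2.resize(A,(640,520))[:340],cv2.resize(b,(640,320))[:220]]))
for n,f,(x0,x1,y0,y1) in [("scene","scene0",(225,305,170,235)),("wrist","w1",(270,430,75,155))]:
    H=cv2.cvtColor(cv2.imread(f"pics/{f}.png"),cv2.COLOR_BGR2HSV)[y0:y1,x0:x1]
    m=(H[...,0]>90)&(H[...,0]<125)&(H[...,1]>80)&(H[...,2]>50)
    for u in range(0,x1-x0,6):
        v=np.flatnonzero(m[:,u]); 
        if len(v): print(n,u+x0,v.min()+y0,v.max()+y0,end=" | ")
    ys,xs=np.nonzero(m); print("\n",n,xs.min()+x0,xs.max()+x0)
E
```

```text
scene 249 182 183 | scene 255 183 184 | scene 261 184 185 | scene 267 184 186 | scene 273 185 186 | 
 scene 244 278
wrist 294 107 116 | wrist 300 107 116 | wrist 306 107 114 | wrist 312 107 112 | wrist 318 107 115 | wrist 324 107 115 | wrist 330 107 116 | wrist 336 107 116 | wrist 342 107 116 | wrist 348 107 116 | wrist 354 107 116 | wrist 360 108 116 | wrist 366 108 116 | wrist 372 108 115 | wrist 378 108 113 | wrist 384 109 114 | wrist 390 112 112 | wrist 396 114 114 | 
 wrist 291 400
```

View pics/c2.png

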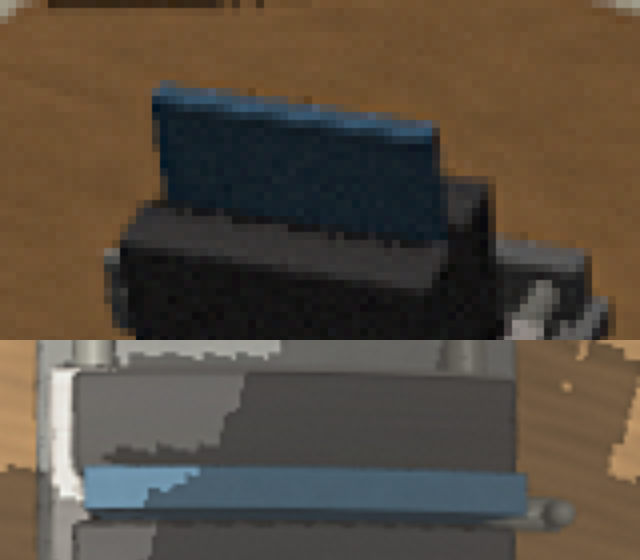

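>>> play_rows(translation=[[0.0183,-0.034,0],[0.0183,-0.034,0],[0.0183,-0.034,0],[0.0183,-0.034,0],[0.0183,-0.034,0],[0.0183,-0.034,0],[0.0183,-0.034,0],[0.0183,-0.034,0],[0.0183,-0.034,0],[0.0183,-0.034,0],[0,0,0.02],[0,0,0.02],[0,0,0]], delta_rot=[[0,0,0],[0,0,0],[0,0,0],[0,0,0],[0,0,0],[0,0,0],[0,0,0],[0,0,0],[0,0,0],[0,0,0],[0,0,6.5],[0,0,6.5],[0,0,0]], grip=[1,1,1,1,1,1,1,1,1,1,1,1,1])

```text
clock: 5.05
tool_pos: [0.5147, 0.2029, 0.2615]
eef_rot: [1.0, 0.01, -0.001, 0.001]
contact_force: [-0.2, 0.8, 0.7]
opening: 0.999
finger_force: 0.0
```

The crop shows the pane's top face: in the scene image from about (244.5,181.5) to (279.5,186), and in the wrist image as a rectangle 291–401.5 × 106.5–119. I'll triangulate from these and measure the handle from the wrist image here.

```bash
python3 - <<'E'
from h import *
from scipy.optimize import least_squares
cs,ct=cal("scene"),cal("top")
cw={"intrinsics":cal("wrist")["intrinsics"],"eye":[0.4905,-0.1528,0.3862],"rotation":[-0.1094,0.0853,-0.6091,0.7809],"fish":True}
O=[];D=[]
for c,uv in [(cs,(261.6,183.3)),(cw,(345.8,112.2))]:
    E,d=ray(c,uv); d=d[0]/np.linalg.norm(d[0]); O.append(E);D.append(d)
p=at_z(ct,(0,0),.116)
# top ray: through the point (510,-167.6,116)
E=np.array(ct["eye"]); d=np.array([.510,-.1676,.116])-E; O.append(E);D.append(d/np.linalg.norm(d))
for sel in ([0,1],[0,2],[1,2],[0,1,2]):
    A=sum(np.eye(3)-np.outer(D[i],D[i]) for i in sel); b=sum((np.eye(3)-np.outer(D[i],D[i]))@O[i] for i in sel)
    print(sel,np.round(np.linalg.solve(A,b),4))
# width check: 80 mm
for z in (.095,.105,.115,.125,.135):
    q=at_z(cw,[(290.6,111.2),(401,113.2)],z); w=q[1]-q[0]; print(z,np.round(q.mean(0),4),"width",round(float(np.hypot(*w)),4),"yaw",round(float(np.degrees(np.arctan2(w[1],w[0])))+90,2))
t,M=pose(); c=cal("wrist"); img=r.snapshot("wrist"); cv2.imwrite("pics/w2.png",img)
H=cv2.cvtColor(img,cv2.COLOR_BGR2HSV); print(H[200:300:25,320].tolist())
m=(H[...,0]<15)&(H[...,1]>150)&(H[...,2]>70)
n,l,st,_=cv2.connectedComponentsWithStats(m.astype(np.uint8)); 
for i in np.argsort(-st[1:,4])[:3]+1: print(st[i],rect(l==i,c,.062))
for d in r.silhouettes("wrist","tray")[:1]: print("tray",rect(d["pixels"],c,.017))
for d in r.silhouettes("wrist","file")[:1]: print("file",rect(d["pixels"],c,.03))
E
```

```text
[0, 1] [ 0.5106 -0.1667  0.1184]
[0, 2] [ 0.5098 -0.1675  0.1176]
[1, 2] [ 0.5103 -0.1671  0.1164]
[0, 1, 2] [ 0.5102 -0.167   0.118 ]
0.095 [ 0.5131 -0.168 ] width 0.086 yaw 13.93
0.105 [ 0.5123 -0.1675] width 0.0831 yaw 13.93
0.115 [ 0.5115 -0.1669] width 0.0801 yaw 13.93
0.125 [ 0.5108 -0.1664] width 0.0772 yaw 13.93
0.135 [ 0.51   -0.1659] width 0.0742 yaw 13.93
t 5.05 tcp [0.5147 0.2029 0.2615] yaw 1.15 tilt [-0.003  -0.0017 -1.    ] F [-0.25  0.75  0.74] M [ 0.01  0.01 -0.07] open 0.999 grip 0.0
[[12, 110, 97], [13, 131, 166], [12, 128, 164], [13, 127, 162]]
[176 376  23  20 277] (array([349.4, 334.3]), array([24.6, 17.4]), 23.0)
tray (array([517.8, 206.2]), array([252.1,  91.7]), 3.7)
file (array([519.8, 204.2]), array([170.6,  31.2]), 0.9)
```

View pics/w2.png

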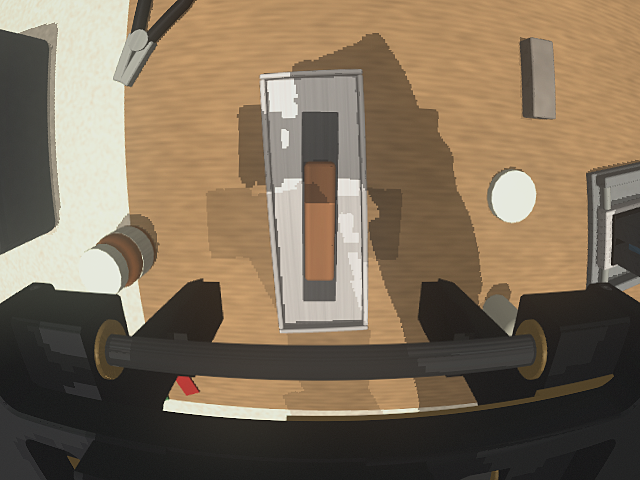

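The wrist view shows the handle at about (304–336, 163–281), centred between the fingers (column 320). The pane top is near z=0.117, at (0.5105,-0.167) with yaw 13.95°.

```bash
python3 - <<'E'
from h import *
c=cal("wrist"); q=at_z(c,[(304,163),(335,162),(335.5,281),(305,281)],.062); print(np.round(q,4),q.mean(0))
q=at_z(c,[(302,112),(338,112),(335.5,300),(302,300)],.013); print(np.round(q,4),q.mean(0))
q=at_z(c,[(262,73),(362,70),(367,328),(281,330)],.017); print(np.round(q,4),q.mean(0))
plan([.5160,.2035,.095],1.0)
E
```

```text
[[0.5661 0.2175]
 [0.5673 0.1938]
 [0.47   0.1906]
 [0.4695 0.2158]] [0.51824643 0.20443899]
[[0.6082 0.2221]
 [0.6088 0.1903]
 [0.4292 0.1873]
 [0.4285 0.2205]] [0.51870452 0.20505006]
[[0.6435 0.2578]
 [0.6474 0.1702]
 [0.3996 0.1542]
 [0.3956 0.2418]] [0.52150354 0.20600232]
t 5.2 tcp [0.516  0.2033 0.2634] yaw 1.12 tilt [ 1.2e-03  6.0e-04 -1.0e+00] F [ 0.66  0.86 -0.35] M [-0.03 -0.    0.  ] open 0.997 grip 0.0
-> shift [-2.000e-04 -1.000e-04  1.684e-01] rot(deg, tool) [-0.03 -0.07  0.12]
```

>>> play_rows(translation=[[0.001,-0.0005,0.04],[0,0,0.04],[0,0,0.04],[0,0,0.03],[0,0,0.018],[0,0,0],[0,0,0],[0,0,0],[0,0,0],[0,0,0],[0,0,0]], delta_rot=[[0,0,0],[0,0,0],[0,0,0],[0,0,0],[0,0,0],[0,0,0],[0,0,0],[0,0,0],[0,0,0],[0,0,0],[0,0,0]], grip=[1,1,1,1,1,1,-1,-1,-1,-1,-1], squeeze=55)

```text
clock: 6.58
tool_pos: [0.5165, 0.2038, 0.0948]
eef_rot: [1.0, 0.009, 0.0, 0.0]
contact_force: [-0.4, 0.4, -0.5]
opening: 0.461
finger_force: 0.0
```

```bash
python3 -c "
from h import *
pose()"
```

```text
t 6.58 tcp [0.5165 0.2038 0.0948] yaw 1.01 tilt [ 2.e-04 -0.e+00 -1.e+00] F [-0.37  0.35 -0.49] M [ 0.05 -0.01 -0.01] open 0.461 grip 0.0
```

Fingers are still closing. I'll wait for them, then lift.

>>> play_rows(translation=[[0,0,0],[0,0,0],[0,0,0],[0,0,0],[0,0,0],[0,0,0],[0,0,0]], delta_rot=[[0,0,0],[0,0,0],[0,0,0],[0,0,0],[0,0,0],[0,0,0],[0,0,0]], grip=[-1,-1,-1,-1,-1,-1,-1])

```text
clock: 7.45
tool_pos: [0.5165, 0.2037, 0.0947]
eef_rot: [1.0, 0.009, -0.0, 0.0]
contact_force: [0.1, -0.1, 0.5]
opening: 0.265
finger_force: 55.0
```

>>> play_rows(translation=[[0,0,-0.02],[0,0,-0.04],[0,0,-0.045],[0,0,-0.045],[0,0,0],[0,0,0],[0,0,0]], delta_rot=[[0,0,0],[0,0,0],[0,0,0],[0,0,0],[0,0,0],[0,0,0],[0,0,0]], grip=[-1,-1,-1,-1,-1,-1,-1])

```text
clock: 8.32
tool_pos: [0.5155, 0.2035, 0.243]
eef_rot: [1.0, 0.009, -0.002, 0.001]
contact_force: [-1.1, -0.8, -3.7]
opening: 0.261
finger_force: 55.0
```

```bash
python3 -c "
from h import *
plan([.5097,-.167,.240],14)"
```

```text
t 8.32 tcp [0.5155 0.2035 0.243 ] yaw 1.02 tilt [-0.0033 -0.0015 -1.    ] F [-1.11 -0.83 -3.74] M [ 0.01  0.01 -0.04] open 0.261 grip 55.0
-> shift [-0.0123  0.3703  0.0036] rot(deg, tool) [  0.06   0.2  -12.98]
```

>>> play_rows(translation=[[-0.0012,0.02,0],[-0.0012,0.04,0],[-0.0012,0.045,0],[-0.0012,0.045,0],[-0.0012,0.045,0],[-0.0012,0.045,0],[-0.0012,0.045,0],[-0.0012,0.045,0],[-0.0012,0.03,0],[-0.0012,0.0103,0],[0,0,0],[0,0,0],[0,0,0.005],[0,0,0],[0,0,0],[0,0,0]], delta_rot=[[0,0,0],[0,0,0],[0,0,0],[0,0,0],[0,0,0],[0,0,0],[0,0,0],[0,0,0],[0,0,0],[0,0,0],[0,0,-6.5],[0,0,-6.5],[0,0,0],[0,0,0],[0,0,0],[0,0,0]], grip=[-1,-1,-1,-1,-1,-1,-1,-1,-1,-1,-1,-1,-1,-1,-1,-1])

```text
clock: 10.32
tool_pos: [0.511, -0.1665, 0.2397]
eef_rot: [0.993, 0.122, -0.0, 0.0]
contact_force: [-0.3, 0.8, -2.2]
opening: 0.268
finger_force: 55.0
```

```bash
python3 -c "
from h import *
c=cal('wrist');cv2.imwrite('pics/w3.png',r.snapshot('wrist'))
plan([.5097,-.167,.215],14)"
```

```text
t 10.38 tcp [ 0.511  -0.1665  0.2398] yaw 13.99 tilt [ 1.e-04 -2.e-04 -1.e+00] F [-0.16 -0.51 -2.24] M [0.05 0.01 0.02] open 0.266 grip 55.0
-> shift [-0.0014  0.0001  0.0248] rot(deg, tool) [ 0.01 -0.01 -0.01]
```

View pics/w3.png

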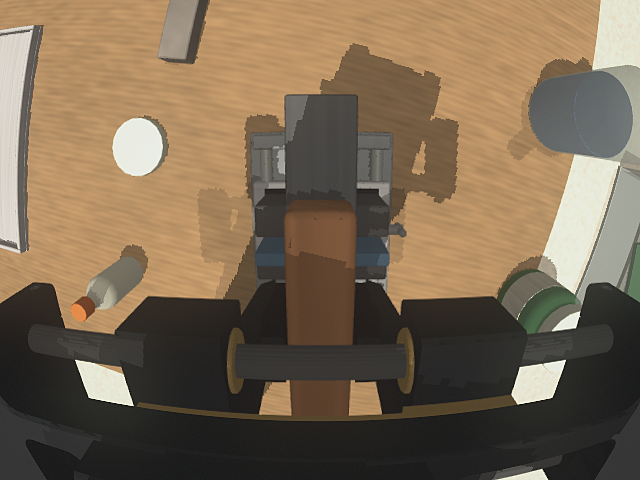

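The wrist view shows the file held straight along the clamp axis (columns 285–356), with the pane beneath it at rows 237–266 and centred on it. Now I'll feel for the glass, descending close first.

>>> play_rows(translation=[[0,0,0.01],[0,0,0.01],[0,0,0.005],[0,0,0],[0,0,0],[0,0,0]], delta_rot=[[0,0,0],[0,0,0],[0,0,0],[0,0,0],[0,0,0],[0,0,0]], grip=[-1,-1,-1,-1,-1,-1])

```text
clock: 11.12
tool_pos: [0.5112, -0.1667, 0.215]
eef_rot: [0.993, 0.122, 0.0, 0.0]
contact_force: [-0.4, 0.2, -2.2]
opening: 0.265
finger_force: 55.0
```

>>> play_rows(translation=[[0,0,0.001],[0,0,0.001],[0,0,0],[0,0,0]], delta_rot=[[0,0,0],[0,0,0],[0,0,0],[0,0,0]], grip=[-1,-1,-1,-1])

```text
clock: 11.62
tool_pos: [0.511, -0.1666, 0.2127]
eef_rot: [0.993, 0.122, -0.0, 0.0]
contact_force: [-0.9, -0.0, -2.4]
opening: 0.263
finger_force: 55.0
```

>>> play_rows(translation=[[0,0,0.001],[0,0,0],[0,0,0]], delta_rot=[[0,0,0],[0,0,0],[0,0,0]], grip=[-1,-1,-1])

```text
clock: 12.0
tool_pos: [0.511, -0.1667, 0.2117]
eef_rot: [0.993, 0.122, 0.0, 0.0]
contact_force: [0.3, -0.0, -2.0]
opening: 0.264
finger_force: 55.0
```

>>> play_rows(translation=[[0,0,0.001],[0,0,0.0005],[0,0,0],[0,0,0]], delta_rot=[[0,0,0],[0,0,0],[0,0,0],[0,0,0]], grip=[-1,-1,-1,-1])

```text
clock: 12.5
tool_pos: [0.511, -0.1666, 0.2102]
eef_rot: [0.993, 0.122, 0.0, 0.0]
contact_force: [-0.7, -0.2, -2.8]
opening: 0.262
finger_force: 55.0
```

>>> play_rows(translation=[[0,0,0.001],[0,0,0],[0,0,0]], delta_rot=[[0,0,0],[0,0,0],[0,0,0]], grip=[-1,-1,-1])

```text
clock: 12.88
tool_pos: [0.511, -0.1666, 0.2092]
eef_rot: [0.993, 0.122, -0.0, 0.0]
contact_force: [-0.1, 0.4, -1.7]
opening: 0.263
finger_force: 55.0
```

>>> play_rows(translation=[[0,0,0.001],[0,0,0],[0,0,0]], delta_rot=[[0,0,0],[0,0,0],[0,0,0]], grip=[-1,-1,-1])

```text
clock: 13.25
tool_pos: [0.511, -0.1667, 0.2082]
eef_rot: [0.993, 0.122, 0.0, 0.0]
contact_force: [0.0, -1.3, -2.4]
opening: 0.265
finger_force: 55.0
```

>>> play_rows(translation=[[0,0,0.001],[0,0,0],[0,0,0]], delta_rot=[[0,0,0],[0,0,0],[0,0,0]], grip=[-1,-1,-1])

```text
clock: 13.62
tool_pos: [0.511, -0.1666, 0.2072]
eef_rot: [0.993, 0.122, -0.0, 0.0]
contact_force: [0.2, 0.2, -2.7]
opening: 0.267
finger_force: 55.0
```

>>> play_rows(translation=[[0,0,0.001],[0,0,0],[0,0,0]], delta_rot=[[0,0,0],[0,0,0],[0,0,0]], grip=[-1,-1,-1])

```text
clock: 14.0
tool_pos: [0.511, -0.1667, 0.2062]
eef_rot: [0.993, 0.122, 0.0, 0.0]
contact_force: [-0.2, 0.0, -2.3]
opening: 0.262
finger_force: 55.0
```

>>> play_rows(translation=[[0,0,0.001],[0,0,0],[0,0,0]], delta_rot=[[0,0,0],[0,0,0],[0,0,0]], grip=[-1,-1,-1])

```text
clock: 14.38
tool_pos: [0.5112, -0.1666, 0.2054]
eef_rot: [0.993, 0.122, 0.0, 0.0]
contact_force: [0.5, -0.0, 0.2]
opening: 0.268
finger_force: 55.0
```

>>> play_rows(translation=[[0,0,0.0004],[0,0,0],[0,0,0]], delta_rot=[[0,0,0],[0,0,0],[0,0,0]], grip=[-1,-1,-1])

```text
clock: 14.75
tool_pos: [0.5112, -0.1667, 0.205]
eef_rot: [0.993, 0.122, 0.0, 0.0]
contact_force: [0.8, 1.1, 3.3]
opening: 0.262
finger_force: 55.0
```

Contact is at TCP z ≈ 0.2057 with about 0.17 mm/N give, so the target command is about 0.85 mm below contact, for 5 N. Now I'll lift, go back 52 mm, and touch down at the stroke start.

>>> play_rows(translation=[[0,0,-0.005],[0,0,-0.01],[-0.013,0,0],[-0.016,0,0],[-0.013,0,0],[-0.01,0,0],[0,0,0],[0,0,0.006],[0,0,0.004],[0,0,0.002],[0,0,0],[0,0,0]], delta_rot=[[0,0,0],[0,0,0],[0,0,0],[0,0,0],[0,0,0],[0,0,0],[0,0,0],[0,0,0],[0,0,0],[0,0,0],[0,0,0],[0,0,0]], grip=[-1,-1,-1,-1,-1,-1,-1,-1,-1,-1,-1,-1])

```text
clock: 16.25
tool_pos: [0.4607, -0.1792, 0.2079]
eef_rot: [0.993, 0.122, 0.0, 0.0]
contact_force: [-0.9, 0.3, -1.5]
opening: 0.264
finger_force: 55.0
```

>>> play_rows(translation=[[0,0,0.001],[0,0,0.001],[0,0,0.0005],[0,0,0]], delta_rot=[[0,0,0],[0,0,0],[0,0,0],[0,0,0]], grip=[-1,-1,-1,-1])

```text
clock: 16.75
tool_pos: [0.4607, -0.1793, 0.2054]
eef_rot: [0.993, 0.122, 0.0, 0.0]
contact_force: [-0.8, -0.3, -1.3]
opening: 0.265
finger_force: 55.0
```

>>> play_rows(translation=[[0,0,0.0004],[0,0,0],[0,0,0]], delta_rot=[[0,0,0],[0,0,0],[0,0,0]], grip=[-1,-1,-1])

```text
clock: 17.12
tool_pos: [0.4606, -0.1793, 0.205]
eef_rot: [0.993, 0.122, 0.0, 0.0]
contact_force: [0.6, 0.5, -0.1]
opening: 0.264
finger_force: 55.0
```

>>> play_rows(translation=[[0,0,0.0004],[0,0,0],[0,0,0]], delta_rot=[[0,0,0],[0,0,0],[0,0,0]], grip=[-1,-1,-1])

```text
clock: 17.5
tool_pos: [0.4606, -0.1793, 0.2046]
eef_rot: [0.993, 0.122, 0.0, 0.0]
contact_force: [-0.9, -0.1, 0.7]
opening: 0.266
finger_force: 55.0
```

Net is about 3 N here, softer at the blade's end. I'll start the stroke with a touch more pressure and read the force often (calls follow each other without a pause).

>>> play_rows(translation=[[0.003,0,0.0002],[0.006,0,0],[0.007,0,0]], delta_rot=[[0,0,0],[0,0,0],[0,0,0]], grip=[-1,-1,-1])

```text
clock: 17.88
tool_pos: [0.4756, -0.1755, 0.2043]
eef_rot: [0.993, 0.122, -0.001, 0.0]
contact_force: [-2.8, -1.1, 4.5]
opening: 0.266
finger_force: 55.0
```

>>> play_rows(translation=[[0.007,0,-0.0002],[0.007,0,-0.0001],[0.007,0,0]], delta_rot=[[0,0,0],[0,0,0],[0,0,0]], grip=[-1,-1,-1])

```text
clock: 18.25
tool_pos: [0.4968, -0.1701, 0.2046]
eef_rot: [0.993, 0.122, -0.0, -0.0]
contact_force: [-2.5, -0.4, 5.4]
opening: 0.266
finger_force: 55.0
```

>>> play_rows(translation=[[0.007,0,-0.0004],[0.007,0,0],[0.007,0,0]], delta_rot=[[0,0,0],[0,0,0],[0,0,0]], grip=[-1,-1,-1])

```text
clock: 18.62
tool_pos: [0.5172, -0.165, 0.205]
eef_rot: [0.993, 0.122, -0.0, -0.0]
contact_force: [-2.5, -1.0, 2.4]
opening: 0.267
finger_force: 55.0
```

>>> play_rows(translation=[[0.007,0,0],[0.007,0,0],[0.007,0,0]], delta_rot=[[0,0,0],[0,0,0],[0,0,0]], grip=[-1,-1,-1])

```text
clock: 19.0
tool_pos: [0.5377, -0.1599, 0.2049]
eef_rot: [0.993, 0.122, 0.0, -0.0]
contact_force: [-1.8, -0.4, 1.7]
opening: 0.261
finger_force: 55.0
```

>>> play_rows(translation=[[0.007,0,0.0002],[0.007,0,0],[0.007,0,0]], delta_rot=[[0,0,0],[0,0,0],[0,0,0]], grip=[-1,-1,-1])

```text
clock: 19.38
tool_pos: [0.5581, -0.1548, 0.2048]
eef_rot: [0.993, 0.122, 0.0, 0.0]
contact_force: [-2.1, -0.0, 0.4]
opening: 0.271
finger_force: 55.0
```

>>> play_rows(translation=[[0.006,0,0.0003],[0.003,0,0.0001],[0,0,-0.005],[0,0,-0.0154],[-0.01,0,0],[-0.025,0,0],[-0.025,0,0],[-0.025,0,0],[-0.018,0,0],[-0.006,0,0],[0,0,0],[0,0,0.01],[0,0,0.006],[0,0,0.002],[0,0,0]], delta_rot=[[0,0,0],[0,0,0],[0,0,0],[0,0,0],[0,0,0],[0,0,0],[0,0,0],[0,0,0],[0,0,0],[0,0,0],[0,0,0],[0,0,0],[0,0,0],[0,0,0],[0,0,0]], grip=[-1,-1,-1,-1,-1,-1,-1,-1,-1,-1,-1,-1,-1,-1,-1])

```text
clock: 21.25
tool_pos: [0.4606, -0.1791, 0.2065]
eef_rot: [0.993, 0.122, -0.0, -0.0]
contact_force: [-0.3, -0.5, -2.8]
opening: 0.265
finger_force: 55.0
```

>>> play_rows(translation=[[0,0,0.001],[0,0,0.0008],[0,0,0.0001],[0.003,0,0],[0.006,0,0],[0.007,0,-0.0001],[0.007,0,-0.0001]], delta_rot=[[0,0,0],[0,0,0],[0,0,0],[0,0,0],[0,0,0],[0,0,0],[0,0,0]], grip=[-1,-1,-1,-1,-1,-1,-1])

```text
clock: 22.12
tool_pos: [0.4833, -0.1735, 0.2052]
eef_rot: [0.993, 0.122, -0.0, 0.0]
contact_force: [-1.9, -0.1, 0.6]
opening: 0.263
finger_force: 55.0
```

>>> play_rows(translation=[[0.007,0,0.0003],[0.007,0,0.0001],[0.007,0,0]], delta_rot=[[0,0,0],[0,0,0],[0,0,0]], grip=[-1,-1,-1])

```text
clock: 22.5
tool_pos: [0.5034, -0.1686, 0.2048]
eef_rot: [0.993, 0.122, -0.0, 0.0]
contact_force: [-2.9, -0.6, 3.7]
opening: 0.263
finger_force: 55.0
```

Net is 6 N, so I'll ease off slightly.

>>> play_rows(translation=[[0.007,0,-0.0001],[0.007,0,0],[0.007,0,0]], delta_rot=[[0,0,0],[0,0,0],[0,0,0]], grip=[-1,-1,-1])

```text
clock: 22.88
tool_pos: [0.5239, -0.1634, 0.2048]
eef_rot: [0.993, 0.122, -0.0, 0.0]
contact_force: [-4.0, -1.7, 4.0]
opening: 0.265
finger_force: 55.0
```

>>> play_rows(translation=[[0.007,0,0],[0.007,0,0.0001],[0.007,0,0.0001]], delta_rot=[[0,0,0],[0,0,0],[0,0,0]], grip=[-1,-1,-1])

```text
clock: 23.25
tool_pos: [0.5444, -0.1582, 0.2045]
eef_rot: [0.993, 0.122, -0.0, -0.0]
contact_force: [-2.6, -0.6, 3.2]
opening: 0.264
finger_force: 55.0
```

>>> play_rows(translation=[[0.007,0,0.0002],[0.007,0,0.0001],[0.007,0,0.0001]], delta_rot=[[0,0,0],[0,0,0],[0,0,0]], grip=[-1,-1,-1])

```text
clock: 23.62
tool_pos: [0.5649, -0.1532, 0.2042]
eef_rot: [0.993, 0.122, 0.0, 0.0]
contact_force: [-2.5, -0.8, 2.3]
opening: 0.261
finger_force: 55.0
```

>>> play_rows(translation=[[0.003,0,0],[0,0,-0.005],[0,0,-0.015],[-0.011,0,0],[-0.025,0,0],[-0.025,0,0],[-0.025,0,0],[-0.018,0,0],[-0.006,0,0],[0,0,0],[0,0,0.01],[0,0,0.006],[0,0,0.002],[0,0,0]], delta_rot=[[0,0,0],[0,0,0],[0,0,0],[0,0,0],[0,0,0],[0,0,0],[0,0,0],[0,0,0],[0,0,0],[0,0,0],[0,0,0],[0,0,0],[0,0,0],[0,0,0]], grip=[-1,-1,-1,-1,-1,-1,-1,-1,-1,-1,-1,-1,-1,-1])

```text
clock: 25.38
tool_pos: [0.4607, -0.179, 0.2059]
eef_rot: [0.993, 0.122, -0.0, -0.0]
contact_force: [0.3, 0.2, -2.3]
opening: 0.264
finger_force: 55.0
```

>>> play_rows(translation=[[0,0,0.0008],[0,0,0.0006],[0,0,0.0001],[0.003,0,0],[0.006,0,0],[0.007,0,-0.0001]], delta_rot=[[0,0,0],[0,0,0],[0,0,0],[0,0,0],[0,0,0],[0,0,0]], grip=[-1,-1,-1,-1,-1,-1])

```text
clock: 26.12
tool_pos: [0.4761, -0.1755, 0.2049]
eef_rot: [0.993, 0.122, -0.0, 0.0]
contact_force: [-1.7, -0.8, 2.4]
opening: 0.266
finger_force: 55.0
```

Net is 4.7 N, which is good.

>>> play_rows(translation=[[0.007,0,0],[0.007,0,0],[0.007,0,0],[0.007,0,0]], delta_rot=[[0,0,0],[0,0,0],[0,0,0],[0,0,0]], grip=[-1,-1,-1,-1])

```text
clock: 26.62
tool_pos: [0.5035, -0.1685, 0.2049]
eef_rot: [0.993, 0.122, -0.0, 0.0]
contact_force: [-3.1, -1.7, 2.0]
opening: 0.266
finger_force: 55.0
```

>>> play_rows(translation=[[0.007,0,0],[0.007,0,0.0001],[0.007,0,0],[0.007,0,0.0001]], delta_rot=[[0,0,0],[0,0,0],[0,0,0],[0,0,0]], grip=[-1,-1,-1,-1])

```text
clock: 27.12
tool_pos: [0.5307, -0.1617, 0.2046]
eef_rot: [0.993, 0.122, -0.0, 0.0]
contact_force: [-2.9, 0.2, 4.0]
opening: 0.264
finger_force: 55.0
```

>>> play_rows(translation=[[0.007,0,0],[0.007,0,0.0001],[0.007,0,0.0002],[0.007,0,0.0001]], delta_rot=[[0,0,0],[0,0,0],[0,0,0],[0,0,0]], grip=[-1,-1,-1,-1])

```text
clock: 27.62
tool_pos: [0.558, -0.1548, 0.2041]
eef_rot: [0.993, 0.122, -0.0, -0.0]
contact_force: [-2.5, -0.6, 3.6]
opening: 0.264
finger_force: 55.0
```

>>> play_rows(translation=[[0.007,0,0.0001],[0.003,0,0],[0,0,-0.005],[0,0,-0.015],[-0.011,0,0],[-0.025,0,0],[-0.025,0,0],[-0.025,0,0],[-0.018,0,0],[-0.006,0,0],[0,0,0],[0,0,0.01],[0,0,0.006],[0,0,0.002],[0,0,0]], delta_rot=[[0,0,0],[0,0,0],[0,0,0],[0,0,0],[0,0,0],[0,0,0],[0,0,0],[0,0,0],[0,0,0],[0,0,0],[0,0,0],[0,0,0],[0,0,0],[0,0,0],[0,0,0]], grip=[-1,-1,-1,-1,-1,-1,-1,-1,-1,-1,-1,-1,-1,-1,-1])

```text
clock: 29.5
tool_pos: [0.4606, -0.179, 0.2059]
eef_rot: [0.993, 0.122, -0.0, -0.0]
contact_force: [-0.0, -0.2, -2.6]
opening: 0.265
finger_force: 55.0
```

The third stroke held about 4–6 N throughout. I'll do a fourth with the same recipe as margin.

>>> play_rows(translation=[[0,0,0.0008],[0,0,0.0006],[0,0,0.0001],[0.003,0,0],[0.006,0,0],[0.007,0,-0.0001],[0.007,0,0],[0.007,0,0],[0.007,0,0],[0.007,0,0]], delta_rot=[[0,0,0],[0,0,0],[0,0,0],[0,0,0],[0,0,0],[0,0,0],[0,0,0],[0,0,0],[0,0,0],[0,0,0]], grip=[-1,-1,-1,-1,-1,-1,-1,-1,-1,-1])

```text
clock: 30.75
tool_pos: [0.5035, -0.1685, 0.2048]
eef_rot: [0.993, 0.122, -0.0, 0.0]
contact_force: [-3.3, -1.1, 4.2]
opening: 0.269
finger_force: 55.0
```

>>> play_rows(translation=[[0.007,0,0],[0.007,0,0.0001],[0.007,0,0],[0.007,0,0.0001],[0.007,0,0],[0.007,0,0.0001],[0.007,0,0.0002],[0.007,0,0.0001]], delta_rot=[[0,0,0],[0,0,0],[0,0,0],[0,0,0],[0,0,0],[0,0,0],[0,0,0],[0,0,0]], grip=[-1,-1,-1,-1,-1,-1,-1,-1])

```text
clock: 31.75
tool_pos: [0.558, -0.1549, 0.2041]
eef_rot: [0.993, 0.122, 0.0, -0.0]
contact_force: [-3.0, -0.6, 3.7]
opening: 0.267
finger_force: 55.0
```

>>> play_rows(translation=[[0.007,0,0.0001],[0.003,0,0],[0,0,-0.005],[0,0,-0.015],[0,0,-0.025],[0,0,0],[0,0,0],[0,0,0]], delta_rot=[[0,0,0],[0,0,0],[0,0,0],[0,0,0],[0,0,0],[0,0,0],[0,0,0],[0,0,0]], grip=[-1,-1,-1,-1,-1,-1,-1,-1])

```text
clock: 32.75
tool_pos: [0.5668, -0.1525, 0.2482]
eef_rot: [0.993, 0.122, -0.001, -0.0]
contact_force: [0.2, 0.5, -2.4]
opening: 0.266
finger_force: 55.0
```

```bash
python3 -c "
from h import *
plan([.519,.205,.250],2.5)"
```

```text
t 32.75 tcp [ 0.5668 -0.1525  0.2482] yaw 14.01 tilt [-1.5e-03  3.0e-04 -1.0e+00] F [ 0.21  0.53 -2.39] M [ 0.01  0.03 -0.04] open 0.266 grip 55.0
-> shift [ 0.0402 -0.3584 -0.0016] rot(deg, tool) [-0.03  0.09 11.51]
```

>>> play_rows(translation=[[0.004,-0.02,0],[0.004,-0.04,0],[0.004,-0.045,0],[0.004,-0.045,0],[0.004,-0.045,0],[0.004,-0.045,0],[0.004,-0.045,0],[0.004,-0.04,0],[0.004,-0.025,0],[0.004,-0.0085,0],[0,0,0.02],[0,0,0.03],[0,0,0.03],[0,0,0.02],[0,0,0],[0,0,0],[0,0,0]], delta_rot=[[0,0,0],[0,0,0],[0,0,0],[0,0,0],[0,0,0],[0,0,0],[0,0,0],[0,0,0],[0,0,0],[0,0,0],[0,0,5.8],[0,0,5.8],[0,0,0],[0,0,0],[0,0,0],[0,0,0],[0,0,0]], grip=[-1,-1,-1,-1,-1,-1,-1,-1,-1,-1,-1,-1,-1,-1,-1,-1,-1])

```text
clock: 34.88
tool_pos: [0.52, 0.205, 0.15]
eef_rot: [1.0, 0.021, 0.001, -0.0]
contact_force: [-0.6, -0.0, -3.0]
opening: 0.268
finger_force: 55.0
```

```bash
python3 -c "
from h import *
cv2.imwrite('pics/w4.png',r.snapshot('wrist'))
plan([.519,.205,.0953],2.5)"
```

```text
t 34.92 tcp [0.5199 0.205  0.15  ] yaw 2.39 tilt [ 1.7e-03  6.0e-04 -1.0e+00] F [-0.   -0.22 -2.56] M [ 0.07 -0.02 -0.01] open 0.265 grip 55.0
-> shift [-0.001   0.      0.0547] rot(deg, tool) [-0.03 -0.1  -0.11]
```

View pics/w4.png

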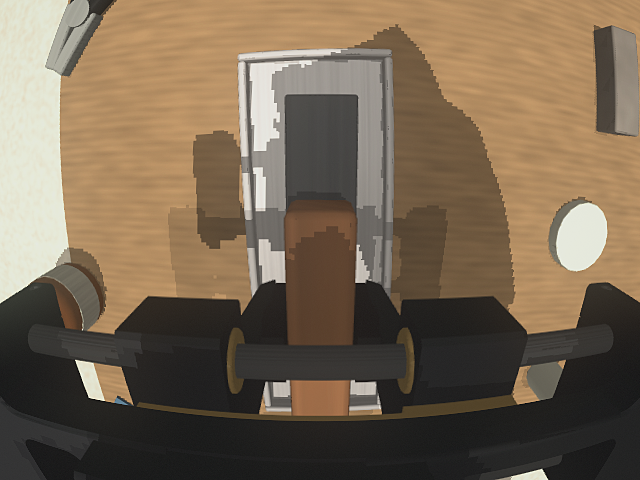

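The wrist view shows the file held over the middle of the tray (blade columns 285–357, tray inside 250–385). Now I'll lower it gently until it rests.

>>> play_rows(translation=[[-0.001,0,0.015],[0,0,0.02],[0,0,0.012],[0,0,0.005],[0,0,0.001],[0,0,0.0007],[0,0,0],[0,0,0]], delta_rot=[[0,0,0],[0,0,0],[0,0,0],[0,0,0],[0,0,0],[0,0,0],[0,0,0],[0,0,0]], grip=[-1,-1,-1,-1,-1,-1,-1,-1])

```text
clock: 35.92
tool_pos: [0.5185, 0.2049, 0.0956]
eef_rot: [1.0, 0.021, 0.0, -0.0]
contact_force: [-0.2, -0.2, -3.0]
opening: 0.267
finger_force: 55.0
```

>>> play_rows(translation=[[0,0,0.0005],[0,0,0.0003],[0,0,0]], delta_rot=[[0,0,0],[0,0,0],[0,0,0]], grip=[-1,-1,-1])

```text
clock: 36.3
tool_pos: [0.5184, 0.2049, 0.0947]
eef_rot: [1.0, 0.021, 0.0, 0.0]
contact_force: [-0.4, -0.8, -0.6]
opening: 0.262
finger_force: 55.0
```

>>> play_rows(translation=[[0,0,0.0003],[0,0,0],[0,0,0]], delta_rot=[[0,0,0],[0,0,0],[0,0,0]], grip=[-1,-1,-1])

```text
clock: 36.67
tool_pos: [0.5184, 0.2048, 0.0946]
eef_rot: [1.0, 0.021, 0.0, 0.0]
contact_force: [-1.0, -1.0, 4.5]
opening: 0.262
finger_force: 55.0
```

It is resting in the tray, so I'll release, wait, and retreat up.

>>> play_rows(translation=[[0,0,0],[0,0,0],[0,0,0],[0,0,0],[0,0,0],[0,0,0],[0,0,0],[0,0,-0.01],[0,0,-0.03],[0,0,-0.04],[0,0,-0.04],[0,0,-0.04],[0,0,0],[0,0,0]], delta_rot=[[0,0,0],[0,0,0],[0,0,0],[0,0,0],[0,0,0],[0,0,0],[0,0,0],[0,0,0],[0,0,0],[0,0,0],[0,0,0],[0,0,0],[0,0,0],[0,0,0]], grip=[1,1,1,1,1,1,1,1,1,1,1,1,1,1])

```text
clock: 38.42
tool_pos: [0.5179, 0.2047, 0.2542]
eef_rot: [1.0, 0.021, -0.0, 0.0]
contact_force: [-0.4, -1.2, -0.1]
opening: 1.001
finger_force: 0.0
```

```bash
python3 -c "
from h import *
pose(); cv2.imwrite('pics/w5.png',r.snapshot('wrist'))"
```

```text
t 38.42 tcp [0.5179 0.2047 0.2542] yaw 2.41 tilt [-3.e-04 -2.e-04 -1.e+00] F [-0.41 -1.16 -0.08] M [ 0.03 -0.09 -0.04] open 1.001 grip 0.0
```

View pics/w5.png

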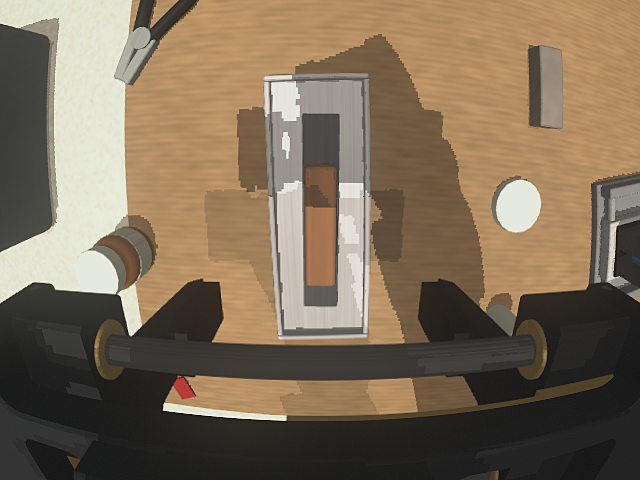

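The file lies flat and centred in the tray (blade 302–339 × 113–306), the gripper is clear, and the other things in view have not moved.

```bash
python3 -c "
from plant import r
print(r.finish_job())"
```

```text
the job is handed in; nothing more can be done
None
```

I gave the glass edge four full forward strokes, with sampled pressure about 3–8 N (one reading of 2.7 N near the end of the first stroke) and the file lifted clear on each return. I then set the file flat in its tray before letting go, and handed the job in at about 38 s; no verdict came back.

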